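# Lock the lamp bracket with the quarter-turn T-pin

### The job

Lock the lamp bracket onto the blue assembly base: take the red T-pin from the wooden holder, pass its crossbar down through the slot in the bracket's foot, press it down against the spring and give it a quarter turn so that the crossbar lies across the slot, then let it rise into its notches and let go. The bracket lies somewhere along its groove, so feel for the slot, and never push the pin against the base or bracket harder than about 30 N. Leave the blue plug and the black roll where they are.

Things in the scene. Friction and masses are not known exactly. Their poses are not given: they have to be found in the camera images.
- t_pin_grip (a point): Centre of the red grip of the T-pin, the loose pin to be used, about 70 g, standing upright in one of the holder's pockets. The grip is a block 40 mm long (x), 14 mm thick (y), 36 mm high; grasp it across the 14 mm. z points up along the pin.
- t_pin: The T-pin itself, origin at the centre of the flat underside of its steel crossbar, 52 mm below the grip's centre. The crossbar is 30 mm long (x, parallel to the grip), 9 mm wide (y), 8 mm high; above it a round shank 9.6 mm thick leads up to the grip.
- plug_grip (a point): Centre of the grip of the blue plug, a bystander of the same shape as the T-pin but with no crossbar, standing in the other pocket.
- holder: Fixed wooden pin holder, 150 x 60 x 30 mm high, origin at the centre of its underside. Two pockets 34 mm (x) by 14 mm (y), 22 mm deep, at x = -36 and +36 mm; a pin stands in each with its crossbar direction along the holder's x. Which is where varies. Lift a pin by 30 mm or more to clear it.
- base: Fixed blue assembly base, 100 mm wide (x), from y = -80 to +215 mm, 52 mm high, origin on the table below the middle of its groove. In the groove (along y) lies the lamp bracket: a bright steel foot 78 x 100 mm, 8 mm thick, and an arm with a small chrome lamp, up to 134 mm above the table, 175 mm towards +y from the slot.
- groove_mid (a point): Fixed point of the base, level with the foot's top (52 mm up; the foot's underside is at 44 mm). The foot's one slot, 34 mm long (y) and 13 mm wide (x), has x = 0 here, but the bracket can sit anywhere from y = -15 to +15 mm from this point: that is not measured. About 8 N of friction holds it there. A crossbar set down beside the slot rests on the foot's top.
- pad_rest (a point): Fixed point of the base, 42 mm up: the rest height of the top of the flat sprung pad in the hollow under the foot. The pad can be pushed down 16 mm to a hard stop; it pushes back with 2.4 N at first and 0.6 N more per mm, 12 N at the stop.
- lock_height (a point): Fixed point of the base, 36 mm up: height of the crossbar's underside when locked. Ribs 4 mm deep under the foot form a notch 13 mm wide along the base's x, through the slot's middle. To turn under the ribs the crossbar's underside must be below 32 mm (hard stop at 26 mm); either direction of turn is good. When eased up, the pad lifts the crossbar into the notch.
- tape_roll: Black ring-shaped roll, 90 mm across, 24 mm high, a bystander; origin at its underside.
Mind the look-alikes: they are no part of the job. What is shaped like the t_pin but white is not meant.

How it is judged:
By the outcome, as a careful person would: the job done as asked, in the order asked, and still so for the second after the job is handed in, with the robot touching nothing.
It also fails if it takes over 67 s, if anything falls off the work surface, if the arm or the gripper's body presses on something with over 40 N, if the wrist force passes 120 N, or if a joint passes its speed limit or range.

### The arm

A 7-joint arm with a two-finger parallel gripper is mounted at the origin on the work surface. World frame = base frame: x ahead of the robot, y to its left, z up, the work surface at z = 0. Lengths are in m, angles in rad, forces in N, time in s.
With the tool pointing down it reaches from about 0.425 to 0.95 m from the base axis. Payload 4.7 kg.
Tool frame: the origin (TCP) lies between the finger pads; the fingertips stand 25 mm ahead of it and the grasp point (between the pads) lies 6 mm ahead of it; z points along the fingers, y is the line along which they close (so a half turn about z gives the same grasp; the last joint's range is limited). The gripper opens to 87 mm and grips with 3 to 60 N. Pads are 19 mm wide; open, the fingers measure 117 mm over their backs; the gripper's body (75 mm by 190 mm) begins 51 mm behind the grasp point.
Start: joints at [-1.165, 0.469, -0.049, 1.532, 0.024, 1.141, -0.082], TCP at [0.284, 0.612, 0.248] pointing down, gripper open.
Joint ranges: [-2.59, 2.59], [-0.33, 1.99], [-1.39, 1.29], [0.1, 2.45], [-1.04, 4.18], [0.21, 1.99], [-2.66, 2.66]. Speed limits (rad/s): [2.57, 2.57, 3.14, 3.14, 3.14, 3.14, 3.14].

### API

Orientations are given as a rotation vector (axis times angle).
In Python, from workcell import sense, get_image, calibration, hand_in gives the robot as it stands.
- The arm moves only by the shell command python3 -m jog 'ROWS' [FORCE]. ROWS is a JSON object of lists of equal length, an entry for each row: "linear": the shift along the tool's x, y, z each as a share of 0.12 m, from -1 to 1, a list of three; "angular": the turn, a rotation vector about the tool's x, y, z each as a share of 360 degrees, from -1 to 1, a list of three; "jaw": the finger opening in mm, from 0 to 87. In form: {"linear": [[dx, dy, dz], ...], "angular": [[rx, ry, rz], ...], "jaw": [jaw, ...]}. A call has 1 to 12 rows; each row is the pose to reach, as a shift and turn from the pose commanded when the call began, along the tool's axes at that moment, turning the shorter way round; what a row does not reach only later rows make up. A row lasts 1/12 s, in which the tool goes at most 41.7 mm and 7.16 degrees, less where a joint would pass 70% of its speed; a pose out of reach is approached as far as the arm can. A call with a number of a shift or a turn outside -1 to 1 is refused whole. A call with a gripper value outside its range is refused whole. The fingers move at their own pace and stop on an object; FORCE is the grip in N (left out, the last holds). Time passes only in rows, so rows that repeat a pose let the fingers close. It gives the time, the measured TCP pose, the force, the opening and the grip force at its end, in the units of the state.
- sense(): the state, without advancing time (a new reading comes with each control period).
- get_image(name): name is "scene" or "side" or "wrist"; returns (picture, depth): 384x512x3 uint8, red, green, blue; 384x512 float32, m along the optical axis (not along the pixel's ray), 0 where there is no reading.
- calibration(name): a dict with "vertical_fov" (degrees; the focal length in pixels is half the picture's height over the tangent of half this angle, whatever the lens; pixels are square), "cx", "cy" (the principal point, pixels), "R" (3x3) and "t" (3): a world point X has camera coordinates R X + t; the wrist camera has in their place "tool_from_camera" (4x4, takes a point from camera to tool coordinates, whose origin is the TCP and whose axes are the flange's). Camera axes: x right, y down, z forward; pixel columns grow to the right and rows downward; lengths in m; the calibration is good to about 2 mm. A picture is of the moment at which its call begins: read the wrist's pose just before it. calibration takes no time and is no camera call.
- hand_in(): hands the job in; it is judged then, once.
The state is a dict: "t": time; "qpos": joint angles; "dq": joint speeds; "joint_efforts": joint torques, N m; "ee_pos": TCP position; "ee_rot": TCP orientation; "contact_force": force on the tool from outside, world axes, zero at the start; "wrist_torque": the same for the moment, N m; "grip_width": finger opening in m; "finger_force": force on a finger pad.
Only numpy, scipy, OpenCV 4.12 (cv2) and the standard library are available. Lean on these libraries where they do the work, as an engineer would, in place of code of your own. Each camera call takes 0.05 s, during which the arm holds its last target. There are 200 camera calls.

## Working session

There is one attempt and no reset: what is moved stays moved. The work goes in short steps, Python scripts to look and compute and a shell command to move; the robot and the scene stay as the last step left them, time stands still between calls to the robot, and variables do not carry over. Pictures are saved under pics/ and viewed, at most 10 in all, crops included, and the job is handed in when it is done.

```bash
mkdir -p pics; cat > h.py <<'E'
import numpy as np, cv2
from workcell import sense, get_image, calibration, hand_in
from scipy.spatial.transform import Rotation as Ro
def cam(n, s=None):
    c=calibration(n); f=192/np.tan(np.radians(c["vertical_fov"])/2)
    if n=="wrist":
        T=np.array(c["tool_from_camera"]); s=s or sense()
        Rt=Ro.from_rotvec(s["ee_rot"]).as_matrix()
        R=Rt@T[:3,:3]; o=Rt@T[:3,3]+np.array(s["ee_pos"])
    else:
        R=np.array(c["R"]).T; o=-R@np.array(c["t"])
    return R,o,f,c["cx"],c["cy"]
def ray(C,u,v):
    R,o,f,cx,cy=C; return o,R@np.array([(u-cx)/f,(v-cy)/f,1])
def plane(C,u,v,z):
    o,d=ray(C,u,v); return o+d*(z-o[2])/d[2]
def cloud(C,dep):
    R,o,f,cx,cy=C; v,u=np.mgrid[:384,:512]
    return np.stack([(u-cx)/f*dep,(v-cy)/f*dep,dep],-1)@R.T+o
def proj(C,X):
    R,o,f,cx,cy=C; p=R.T@(np.array(X)-o); return p[0]/p[2]*f+cx,p[1]/p[2]*f+cy
E
python3 - <<'E'
from h import *
s=sense(); print({k:np.round(v,3) for k,v in s.items()})
for n in ("scene","side","wrist"):
    im,d=get_image(n); np.savez(f"{n}0.npz",im=im,d=d); cv2.imwrite(f"pics/{n}0.png",im[...,::-1])
    C=cam(n,s); print(n,np.round(C[1],3),C[2:], np.round(C[0],2).tolist(), (d>0).mean())
a=[cv2.imread(f"pics/{n}0.png") for n in ("scene","side")]
cv2.imwrite("pics/both.png",cv2.resize(np.vstack(a),None,fx=.78,fy=.78))
E
```

```text
{'t': np.float64(0.0), 'qpos': array([-1.165,  0.469, -0.049,  1.534,  0.024,  1.141, -0.082]), 'dq': array([-0.002,  0.001, -0.001,  0.001,  0.001,  0.   ,  0.001]), 'joint_efforts': array([-0.0000e+00, -5.0796e+01, -8.1000e-02, -2.3616e+01, -6.1000e-02,
        3.8000e-02,  0.0000e+00]), 'ee_pos': array([0.284, 0.612, 0.246]), 'ee_rot': array([-6.770e-01, -3.067e+00,  3.000e-03]), 'contact_force': array([-0.399, -0.066,  0.248]), 'wrist_torque': array([-0.014, -0.026,  0.002]), 'finger_force': np.float64(0.0), 'grip_width': np.float64(0.087)}
scene [1.193 0.105 0.676] (np.float64(432.5504515277954), 253.19935308854753, 186.92328541346927) [[-0.25, 0.62, -0.74], [0.97, 0.17, -0.19], [0.01, -0.76, -0.65]] 0.9959513346354166
side [0.247 0.394 0.593] (np.float64(383.8784530343475), 259.06713461050356, 192.73941285969923) [[-0.86, -0.36, 0.36], [-0.51, 0.59, -0.63], [0.02, -0.72, -0.69]] 0.9959767659505209
wrist [0.207 0.648 0.384] (np.float64(327.29930328945477), 255.54322166341097, 191.89476728527538) [[0.42, 0.86, 0.28], [0.91, -0.4, -0.13], [-0.0, 0.31, -0.95]] 0.9959157307942709
```

View pics/scene0.png

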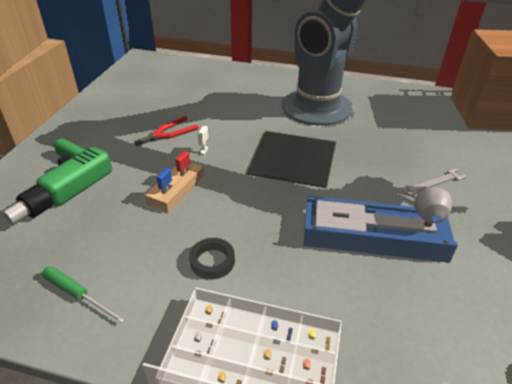

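View pics/side0.png

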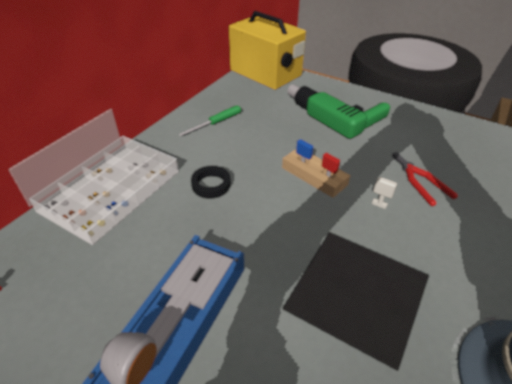

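The scene view shows the holder with a red grip at (183,162) and a blue one at (164,178). A white T-shaped look-alike stands at (203,138), the base is around (380,230) with its slot at about (341,214), and the roll is at (212,258). In the side view red is at (331,162), blue at (305,149), white at (384,190), and the slot at (198,274).
Candidates for the pin: red (183,162), white (203,138), blue (164,178). The pliers and pinstriping are also red. The red block in the holder fits, because the white one is excluded and the blue one is the plug. I'll confirm in a crop while measuring.

```bash
cat > m.py <<'E'
from h import *
def blob(im,box,kind):
    h=cv2.cvtColor(im,cv2.COLOR_RGB2HSV); H,S,V=[h[...,i].astype(int) for i in range(3)]
    m={"red":((H<8)|(H>172))&(S>150)&(V>70),"blue":(H>100)&(H<128)&(S>120)&(V>50),"wood":(H>8)&(H<22)&(S>70)&(V>60)}[kind]
    k=np.zeros_like(m); u0,v0,u1,v1=box; k[v0:v1,u0:u1]=1; m=m&k
    n,l,st,c=cv2.connectedComponentsWithStats(m.astype(np.uint8)); i=1+st[1:,4].argmax(); return l==i
E
python3 - <<'E'
from m import *
D={n:np.load(n+"0.npz") for n in("scene","side")}
B={"scene":dict(red=(170,145,195,175),blue=(150,160,176,195),wood=(135,150,215,215),base=(295,190,460,265)),
   "side":dict(red=(315,148,345,175),blue=(292,135,318,162),wood=(275,140,355,198),base=(80,225,250,384))}
cs={}
for n in D:
    C=cam(n); P=cloud(C,D[n]["d"]); im=D[n]["im"]
    for k,b in B[n].items():
        m=blob(im,b,"blue" if k=="base" else k); q=P[m]
        v,u=np.nonzero(m); cs[n,k]=(u.mean(),v.mean())
        zt=np.percentile(q[:,2],95)
        top=q[(q[:,2]>zt-.006)&(q[:,2]<zt+.006)]
        r=cv2.minAreaRect((top[:,:2]*1000).astype(np.float32))
        print(n,k,m.sum(),"uv",np.round(cs[n,k],1),"ztop",round(zt,4),"med",np.round(np.median(q,0),4),"toprect",np.round(r[0],1),np.round(r[1],1),round(r[2],1))
for k in("red","blue"):
    o1,d1=ray(cam("scene"),*cs["scene",k]); o2,d2=ray(cam("side"),*cs["side",k])
    t=np.linalg.lstsq(np.stack([d1,-d2],1),o2-o1,rcond=None)[0]
    print(k,"tri",np.round((o1+d1*t[0]+o2+d2*t[1])/2,4),"gap",np.linalg.norm(o1+d1*t[0]-o2-d2*t[1]))
# slot
for n,b in(("scene",(325,205,360,225)),("side",(185,260,212,288))):
    im=D[n]["im"]; g=im.max(2).astype(int); u0,v0,u1,v1=b
    m=np.zeros(g.shape,bool); m[v0:v1,u0:u1]=g[v0:v1,u0:u1]<90
    num,l,st,c=cv2.connectedComponentsWithStats(m.astype(np.uint8));i=1+st[1:,4].argmax()
    print(n,"slot",st[i],c[i],plane(cam(n),*c[i],.05))
a=D["scene"]["im"][120:215,130:225];b=D["side"]["im"][125:220,280:400]
cv2.imwrite("pics/crop.png",np.hstack([cv2.resize(a,(380,380)),cv2.resize(b,(420,380))])[...,::-1])
E
```

```text
scene red 199 uv [182.5 160.8] ztop 0.0801 med [ 0.4523 -0.2514  0.0679] toprect [ 446.  -253.3] [13.5 38.8] 75.9
scene blue 206 uv [164.1 177.6] ztop 0.0795 med [ 0.5232 -0.2663  0.07  ] toprect [ 517.8 -269.7] [15.  39.1] 75.8
scene wood 1318 uv [174.7 187.8] ztop 0.0326 med [ 0.5082 -0.25    0.0293] toprect [ 480.7 -262.2] [ 62.5 153.3] 77.7
scene base 872 uv [409.8 234.5] ztop 0.0551 med [0.5448 0.284  0.0521] toprect [554.7 215.1] [ 13.4 267.9] 6.5
side red 231 uv [330.1 163. ] ztop 0.0775 med [ 0.44   -0.2512  0.0638] toprect [ 439.9 -254.7] [11.6 35.8] 77.9
side blue 209 uv [304.3 148.6] ztop 0.0775 med [ 0.5104 -0.2667  0.0654] toprect [ 511.2 -270.1] [11.4 35.2] 74.0
side wood 1438 uv [315.7 173.6] ztop 0.0307 med [ 0.469  -0.2465  0.0277] toprect [ 476.8 -264.5] [ 61.2 151.5] 77.9
side base 3543 uv [192.6 326. ] ztop 0.0524 med [0.4684 0.2081 0.0429] toprect [474.3 155.1] [ 92.3 256.9] 26.9
red tri [ 0.4419 -0.2567  0.0588] gap 0.0006175274987231228
blue tri [ 0.513  -0.2724  0.0599] gap 0.0006661132377952515
scene slot [334 214  14   3  32] [340.5 215. ] [0.51799777 0.12399299 0.05      ]
side slot [192 268  12  14  72] [197.625      274.33333333] [0.5172478  0.12347867 0.05      ]
```

View pics/crop.png

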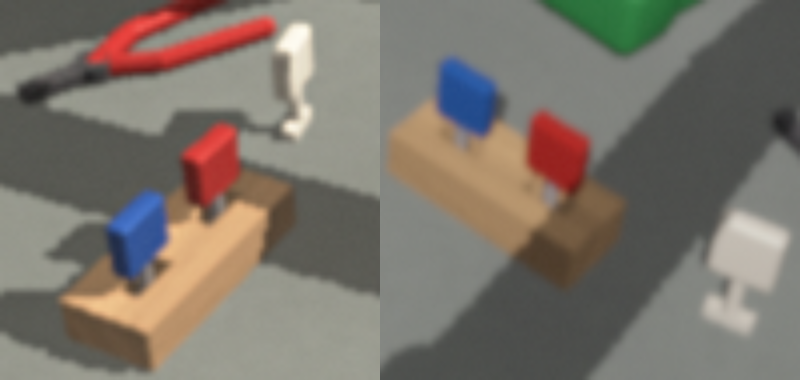

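The crop confirms the pin meant: a red block with a steel shank in the holder pocket nearer the robot, beside the blue plug. The free-standing white T is the look-alike. Next I move over the base for a close look on the way.

```bash
R='{"linear":[[-1,-0.825,0],[-1,-0.825,0],[-1,-0.825,0],[-1,-0.825,0],[-1,-0.825,0]],"angular":[[0,0,0],[0,0,0],[0,0,0],[0,0,0],[0,0,0]],"jaw":[40,40,40,40,40]}' ; unset R
python3 -m jog '{"linear":[[-1,-0.825,0],[-1,-0.825,0],[-1,-0.825,0],[-1,-0.825,0],[-1,-0.825,0]],"angular":[[0,0,0],[0,0,0],[0,0,0],[0,0,0],[0,0,0]],"jaw":[40,40,40,40,40]}'
python3 -m jog '{"linear":[[-1,-0.825,0],[-1,-0.825,0],[-1,-0.825,0],[-1,-0.825,0],[-1,-0.825,0]],"angular":[[0,0,0],[0,0,0],[0,0,0],[0,0,0],[0,0,0]],"jaw":[40,40,40,40,40]}'
python3 -m jog '{"linear":[[-1,-0.825,0],[-1,-0.825,0],[-1,-0.825,0],[-1,-0.825,0],[-1,-0.825,0]],"angular":[[0,0,0],[0,0,0],[0,0,0],[0,0,0],[0,0,0]],"jaw":[40,40,40,40,40]}'
python3 -m jog '{"linear":[[-0.475,-0.39,0],[-0.475,-0.39,0],[-0.475,-0.39,0],[-0.475,-0.39,0],[-0.475,-0.39,0]],"angular":[[0,0,0],[0,0,0],[0,0,0],[0,0,0],[0,0,0]],"jaw":[40,40,40,40,40]}'
python3 - <<'E'
from h import *
s=sense(); im,d=get_image("wrist"); np.savez("w1.npz",im=im,d=d,p=s["ee_pos"],r=s["ee_rot"])
cv2.imwrite("pics/w1.png",im[...,::-1]); print(s["t"],s["ee_pos"],s["ee_rot"],s["qpos"])
E
```

```text
t: 0.57
ee_pos: [0.3564, 0.4644, 0.2475]
ee_rot: [0.693, 3.061, -0.007]
contact_force: [0.0, 0.2, -0.8]
grip_width: 0.0612
finger_force: 0.0
t: 0.98
ee_pos: [0.4223, 0.3242, 0.2475]
ee_rot: [0.694, 3.062, -0.005]
contact_force: [-0.3, 0.2, 0.4]
grip_width: 0.0406
finger_force: 0.0
t: 1.4
ee_pos: [0.4886, 0.1841, 0.2477]
ee_rot: [0.694, 3.062, -0.004]
contact_force: [-0.8, -0.4, -0.1]
grip_width: 0.0398
finger_force: 0.0
t: 1.82
ee_pos: [0.5173, 0.126, 0.2473]
ee_rot: [-0.676, -3.067, -0.001]
contact_force: [-0.1, 0.0, -0.3]
grip_width: 0.0398
finger_force: 0.0
1.8167 [0.51730599 0.12598613 0.24727627] [-6.76154744e-01 -3.06701935e+00 -8.18276806e-04] [-0.46482815  0.23506975  0.17555566  1.88030022 -0.04850359  1.03077857
  0.86778783]
```

View pics/w1.png

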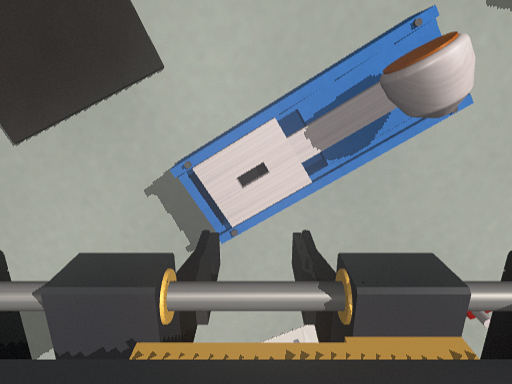

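The wrist view shows the base with its slot at (253,175), the lamp at (430,70), and the base axis slanting. Now I'll fit the slot and the base edges.

```bash
python3 - <<'E'
from m import *
z=np.load("w1.npz"); im,d=z["im"],z["d"]; C=cam("wrist",dict(ee_pos=z["p"],ee_rot=z["r"]))
P=cloud(C,d)
g=im.max(2).astype(int); m=np.zeros(g.shape,bool); m[155:195,230:280]=g[155:195,230:280]<110
n,l,st,c=cv2.connectedComponentsWithStats(m.astype(np.uint8)); i=1+st[1:,4].argmax(); print(st[i],c[i])
v,u=np.nonzero(l==i); q=np.array([plane(C,a,b,.052)[:2] for a,b in zip(u,v)])*1000
print("slot",cv2.minAreaRect(q.astype(np.float32)), q.mean(0))
# foot bright
hs=cv2.cvtColor(im,cv2.COLOR_RGB2HSV); f=np.zeros(g.shape,bool)
f[115:235,180:315]=((hs[...,1]<60)&(g>150))[115:235,180:315]&(P[115:235,180:315,2]>.04)
print("foot z",np.median(P[f][:,2]), cv2.minAreaRect((P[f][:,:2]*1000).astype(np.float32)))
b=blob(im,(150,0,490,245),"blue"); t=b&(P[...,2]>.047)&(P[...,2]<.06)
T=P[t][:,:2]*1000; print("base rim z",np.median(P[t][:,2]),cv2.minAreaRect(T.astype(np.float32)))
print(cv2.boxPoints(cv2.minAreaRect(T.astype(np.float32))))
# white look-alike
D=np.load("side0.npz");C2=cam("side");print("white",[np.round(cloud(C2,D["d"])[v,u],3) for u,v in((385,187),(380,203))])
E
```

```text
[237 163  31  24 330] [252.62727273 174.23636364]
slot ((517.3759155273438, 122.05860900878906), (11.575676918029785, 32.131771087646484), 6.664580345153809) [517.27684726 122.11104868]
foot z 0.05196241442207489 ((500.2676086425781, 129.93734741210938), (113.36774444580078, 126.04859161376953), 6.151371955871582)
base rim z 0.05195110019169363 ((508.9008483886719, 197.3536834716797), (100.22132110595703, 295.5158996582031), 6.384757995605469)
[[442.66962  338.62265 ]
 [475.53235   44.93966 ]
 [575.1321    56.084717]
 [542.26935  349.7677  ]]
white [array([ 0.314, -0.247,  0.057]), array([ 0.314, -0.25 ,  0.008])]
```

```bash
python3 -m jog '{"linear":[[-0.257,-1,0],[-0.257,-1,0],[-0.257,-1,0],[-0.257,-1,0]],"angular":[[0,0,0],[0,0,0],[0,0,0],[0,0,0]],"jaw":[40,40,40,40]}' | tail -4
python3 -m jog '{"linear":[[-0.257,-1,0],[-0.257,-1,0],[-0.257,-1,0],[-0.257,-1,0]],"angular":[[0,0,0],[0,0,0],[0,0,0],[0,0,0]],"jaw":[40,40,40,40]}' | tail -4
python3 -m jog '{"linear":[[-0.257,-1,0],[-0.257,-1,0],[-0.257,-1,0],[-0.257,-1,0]],"angular":[[0,0,0],[0,0,0],[0,0,-0.0347],[0,0,-0.0347]],"jaw":[40,40,40,40]}'
python3 -m jog '{"linear":[[0,0,0],[0,0,0]],"angular":[[0,0,0],[0,0,0]],"jaw":[40,40]}'
cat > look.py <<'E'
from m import *
import sys
s=sense(); im,d=get_image("wrist"); np.savez(sys.argv[1]+".npz",im=im,d=d,p=s["ee_pos"],r=s["ee_rot"])
cv2.imwrite(f"pics/{sys.argv[1]}.png",im[...,::-1]); C=cam("wrist",s); P=cloud(C,d)
Rt=Ro.from_rotvec(s["ee_rot"]).as_matrix(); print("tool yaw y",np.degrees(np.arctan2(Rt[1,1],Rt[0,1])),"tilt",Rt[:,2],"q",s["qpos"])
for k in("red","blue"):
    m=blob(im,(0,0,512,384),k); q=P[m]; v,u=np.nonzero(m); zt=np.percentile(q[:,2],90); t=q[abs(q[:,2]-zt)<.005]
    r=cv2.minAreaRect((t[:,:2]*1000).astype(np.float32))
    print(k,m.sum(),u.mean(),v.mean(),"zt",zt,np.round(np.array(cv2.boxPoints(r)),1).tolist(),r[0],r[1],r[2])
    if k=="red": dl=Rt.T@(np.array([*r[0],0])/1000-s["ee_pos"]); print("tool delta/0.12 xy",dl[:2]/.12)
E
python3 look.py w2
```

```text
ee_rot: [-0.691, -3.064, 0.005]
contact_force: [-0.2, 0.0, -1.0]
grip_width: 0.0401
finger_force: 0.0
ee_rot: [0.692, 3.064, -0.005]
contact_force: [0.0, -0.3, -0.1]
grip_width: 0.0396
finger_force: 0.0
t: 2.87
ee_pos: [0.4487, -0.2455, 0.2479]
ee_rot: [0.342, 3.122, -0.005]
contact_force: [-0.3, -0.1, 0.5]
grip_width: 0.04
finger_force: 0.0
t: 3.03
ee_pos: [0.4506, -0.239, 0.2473]
ee_rot: [-0.342, -3.123, -0.002]
contact_force: [0.5, 0.6, 0.6]
grip_width: 0.04
finger_force: 0.0
tool yaw y 77.5093027866813 tilt [-1.53207473e-04  1.25525488e-03 -9.99999200e-01] q [ 0.06893952  0.20207605  0.39287188  1.93749885 -0.0915647   1.01960808
  1.85548953]
red 2152 81.99581784386618 28.013940520446095 zt 0.016482558335723173 [[240.60000610351562, -405.1000061035156], [297.6000061035156, -417.70001220703125], [312.8999938964844, -349.1000061035156], [255.8000030517578, -336.5]] (276.7383117675781, -377.0935974121094) (70.26655578613281, 58.420326232910156) 77.48365020751953
tool delta/0.12 xy [ 1.16490722 -1.43923482]
blue 662 506.95166163141994 161.9214501510574 zt 0.015062927866029785 [[474.70001220703125, 51.70000076293945], [474.8999938964844, 44.400001525878906], [551.0, 46.0], [550.9000244140625, 53.29999923706055]] (512.8745727539062, 48.82331848144531) (76.1594467163086, 7.290614604949951) 1.1813349723815918
```

View pics/w2.png

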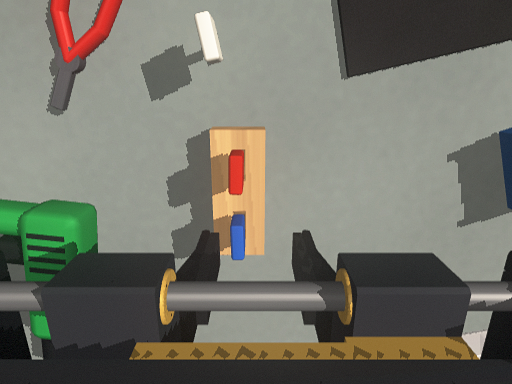

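The wrist view shows the red grip at (237,172), blue below it at (238,237), the holder upright in the picture, and the white look-alike far off at (208,36).

```bash
python3 - <<'E'
from m import *
z=np.load("w2.npz"); im,d=z["im"],z["d"]; s=dict(ee_pos=z["p"],ee_rot=z["r"]); C=cam("wrist",s); P=cloud(C,d); Rt=Ro.from_rotvec(z["r"]).as_matrix()
for k,b in(("red",(222,140,255,204)),("blue",(222,204,255,268)),("wood",(195,115,280,265))):
    m=blob(im,b,k); q=P[m]; zt=np.percentile(q[:,2],80); t=q[abs(q[:,2]-zt)<.004]; r=cv2.minAreaRect((t[:,:2]*1000).astype(np.float32))
    dl=Rt.T@(np.array([*r[0],0])/1000-s["ee_pos"]); print(k,m.sum(),"zt",zt,np.round(r[0],1),np.round(r[1],1),r[2],"tool xy/0.12",dl[:2]/.12)
E
```

```text
red 644 zt 0.0782178787102815 [ 442.4 -257.3] [12.8 39.7] 76.51062774658203 tool xy/0.12 [ 0.03325785 -0.16577624]
blue 583 zt 0.07805953016179538 [ 513.  -272.5] [13.2 39.5] 78.78919982910156 tool xy/0.12 [-0.56874575 -0.16286406]
wood 5437 zt 0.03054041341932594 [ 478.  -265.9] [ 60.2 150.7] 77.69683837890625 tool xy/0.12 [-0.27175652 -0.17185865]
```

```bash
python3 -m jog '{"linear":[[0.033,-0.166,0],[0.033,-0.166,0.3],[0.033,-0.166,0.6],[0.033,-0.166,0.9],[0.033,-0.166,0.9]],"angular":[[0,0,0],[0,0,0],[0,0,0],[0,0,0],[0,0,0]],"jaw":[40,40,40,40,40]}' | head -2
python3 -m jog '{"linear":[[0,0,0.3],[0,0,0.5],[0,0,0.61],[0,0,0.61]],"angular":[[0,0,0],[0,0,0],[0,0,0],[0,0,0]],"jaw":[40,40,40,40]}'
python3 -m jog '{"linear":[[0,0,0],[0,0,0],[0,0,0],[0,0,0],[0,0,0],[0,0,0],[0,0,0]],"angular":[[0,0,0],[0,0,0],[0,0,0],[0,0,0],[0,0,0],[0,0,0],[0,0,0]],"jaw":[5,5,5,5,5,5,5]}' 45
```

```text
t: 3.5
ee_pos: [0.4388, -0.2544, 0.1338]
t: 3.83
ee_pos: [0.4418, -0.2569, 0.0651]
ee_rot: [-0.337, -3.12, -0.003]
contact_force: [-0.2, 0.6, 0.3]
grip_width: 0.0402
finger_force: 0.0
t: 4.42
ee_pos: [0.4424, -0.2594, 0.0672]
ee_rot: [0.34, 3.122, 0.0]
contact_force: [-0.9, 1.5, 7.6]
grip_width: 0.0137
finger_force: 45.0
```

```bash
python3 -m jog '{"linear":[[0,0,-0.1],[0,0,-0.2],[0,0,-0.3],[0,0,-0.5],[0,0,-0.8],[0,0,-1],[0,0,-1],[0,0,-1]],"angular":[[0,0,0],[0,0,0],[0,0,0],[0,0,0],[0,0,0],[0,0,0],[0,0,0],[0,0,0]],"jaw":[5,5,5,5,5,5,5,5]}'
python3 - <<'E'
from h import *
s=sense(); im,d=get_image("wrist"); cv2.imwrite("pics/w3.png",im[...,::-1]); np.savez("w3.npz",im=im,d=d,p=s["ee_pos"],r=s["ee_rot"])
Rt=Ro.from_rotvec(s["ee_rot"]).as_matrix(); print(Rt.round(4),s["contact_force"])
E
```

```text
t: 5.08
ee_pos: [0.4423, -0.2596, 0.1874]
ee_rot: [0.34, 3.12, -0.001]
contact_force: [-1.1, 0.6, -1.6]
grip_width: 0.0136
finger_force: 45.0
[[-9.766e-01  2.151e-01  2.700e-03]
 [ 2.151e-01  9.766e-01 -6.000e-04]
 [-2.800e-03 -0.000e+00 -1.000e+00]] [-1.09576706  0.64705511 -1.55473793]
```

View pics/w3.png

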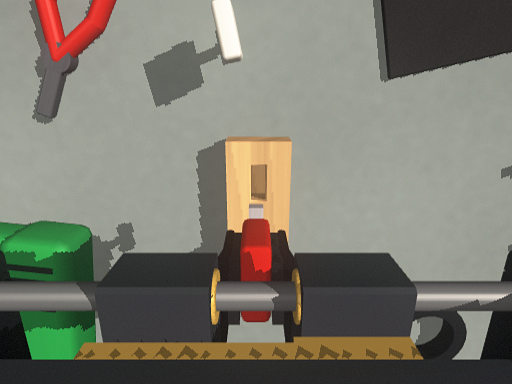

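The pin is in the gripper with the pocket empty at (259,182), and the crossbar's end shows at (256,212). I'll check how the pin sits in the hand from the depth and compute the move.

```bash
python3 - <<'E'
from m import *
z=np.load("w3.npz"); im,d=z["im"],z["d"]; p=z["p"]; C=cam("wrist",dict(ee_pos=p,ee_rot=z["r"])); P=cloud(C,d); Rt=Ro.from_rotvec(z["r"]).as_matrix()
Q=(P-p)@Rt
a=Q[200:222,246:268]; k=abs(a[...,2]-.052)<.012; b=a[k]; print("bar n",len(b),"x",np.percentile(b[:,0],[5,50,95]),"y",np.percentile(b[:,1],[2,50,98]),"z",np.percentile(b[:,2],[5,50,95]))
m=blob(im,(235,210,280,325),"red"); b=Q[m]; print("grip x",b[:,0].min(),b[:,0].max(),"y",np.percentile(b[:,1],[3,50,97]),"z",np.percentile(b[:,2],[2,50,98]))
dl=Rt.T@(np.array([.5174,.1221,0])-p); print("to slot tool xy/0.12",dl[:2]/.12)
print("now y yaw",np.degrees(np.arctan2(Rt[1,1],Rt[0,1])))
E
```

```text
bar n 210 x [0.00877132 0.01332402 0.01528624] y [-0.00427826 -0.00024588  0.00379231] z [0.05019549 0.05155788 0.05887982]
grip x 0.001961024267239651 0.08541699388679395 y [-6.62295023e-03 -3.94297310e-06  6.23243666e-03] z [-0.01162122 -0.00945026  0.01923278]
to slot tool xy/0.12 [0.07712556 3.24071445]
now y yaw 77.57939021652871
```

```bash
python3 -m jog '{"linear":[[0.026,0.3,0],[0.026,0.6,0],[0.026,1,0],[0.026,1,0]],"angular":[[0,0,0],[0,0,0],[0,0,0],[0,0,0]],"jaw":[5,5,5,5]}' | sed -n 2,4p
python3 -m jog '{"linear":[[0.026,0.4,0],[0.026,0.8,0],[0.026,1,0],[0.026,1,0]],"angular":[[0,0,0],[0,0,0],[0,0,0],[0,0,0]],"jaw":[5,5,5,5]}' | sed -n 2,4p
python3 -m jog '{"linear":[[0.026,0.4,0],[0.026,0.8,0],[0.026,1,0],[0.026,1,0]],"angular":[[0,0,0],[0,0,0],[0,0,0],[0,0,0]],"jaw":[5,5,5,5]}' | sed -n 2,4p
python3 -m jog '{"linear":[[0,0.24,0],[0,0.24,0],[0,0.24,0],[0,0.24,0],[0,0.24,0],[0,0.24,0],[0,0.24,0],[0,0.24,0],[0,0.24,0],[0,0.24,0],[0,0.24,0],[0,0.24,0]],"angular":[[0,0,0.1977],[0,0,0.1977],[0,0,0.1977],[0,0,0.1977],[0,0,0.1977],[0,0,0.1977],[0,0,0.1977],[0,0,0.1977],[0,0,0.1977],[0,0,0.1977],[0,0,0.1977],[0,0,0.1977]],"jaw":[5,5,5,5,5,5,5,5,5,5,5,5]}' 
cat > to.py <<'E'
from h import *
s=sense(); p=np.array(s["ee_pos"]); Rt=Ro.from_rotvec(s["ee_rot"]).as_matrix(); O=np.array([.5164,.1303,0]); 
a=np.radians(6.4); ex=np.array([np.cos(a),np.sin(a),0]); ey=np.array([-np.sin(a),np.cos(a),0]); 
b=p+Rt@[0.0004,0,.0585]
print("t",s["t"],"yaw y",np.degrees(np.arctan2(Rt[1,1],Rt[0,1])).round(2),"tilt",Rt[:2,2].round(4),"underside in base mm",np.round([(b-O)@ex*1e3,(b-O)@ey*1e3,b[2]*1e3],2))
print("F base",np.round([np.dot(s["contact_force"],ex),np.dot(s["contact_force"],ey),s["contact_force"][2]],1),"torque",np.round(s["wrist_torque"],2),"to slot tool/0.12",((Rt.T@(np.array([.5174,.1221,b[2]])-b))/.12).round(4),"grip",s["grip_width"],"q7",s["qpos"][6])
E
python3 to.py
```

```text
ee_pos: [0.4648, -0.1338, 0.1842]
ee_rot: [-0.325, -3.12, -0.006]
contact_force: [0.8, 1.5, -0.5]
ee_pos: [0.4877, -0.0152, 0.1846]
ee_rot: [-0.321, -3.122, -0.005]
contact_force: [0.6, -0.3, 0.5]
ee_pos: [0.5101, 0.1028, 0.1847]
ee_rot: [-0.322, -3.123, -0.005]
contact_force: [-0.2, 0.6, 0.3]
t: 7.13
ee_pos: [0.5155, 0.1219, 0.185]
ee_rot: [-2.089, -2.345, 0.004]
contact_force: [0.1, 0.6, -1.5]
grip_width: 0.0135
finger_force: 45.0
t 7.1333 yaw y 6.59 tilt [-0.0025 -0.0013] underside in base mm [ -2.    -7.89 126.53]
F base [ 0.1  0.5 -1.5] torque [-0.11  0.01 -0.  ] to slot tool/0.12 [-0.0032  0.0173 -0.    ] grip 0.013547439800915332 q7 -0.018289885557647437
```

```bash
python3 -m jog '{"linear":[[-0.003,0.017,0.2],[-0.003,0.017,0.4],[-0.003,0.017,0.5],[-0.003,0.017,0.53],[-0.003,0.017,0.53],[-0.003,0.017,0.53]],"angular":[[0,0,0],[0,0,0.0005],[0,0,0.0005],[0,0,0.0005],[0,0,0.0005],[0,0,0.0005]],"jaw":[5,5,5,5,5,5]}' >/dev/null;  python3 to.py
python3 - <<'E'
from h import *
s=sense(); im,d=get_image("wrist"); cv2.imwrite("pics/w4.png",cv2.resize(im[150:330,160:360],None,fx=3,fy=3)[...,::-1]); np.savez("w4.npz",im=im,d=d,p=s["ee_pos"],r=s["ee_rot"])
E
```

```text
t 7.6333 yaw y 6.28 tilt [0.0003 0.0001] underside in base mm [ 1.36 -8.02 64.46]
F base [ 0.7  0.3 -0.9] torque [-0.06  0.01  0.04] to slot tool/0.12 [-0.002  -0.0107 -0.    ] grip 0.013731941395451213 q7 0.03211316777697742
```

View pics/w4.png

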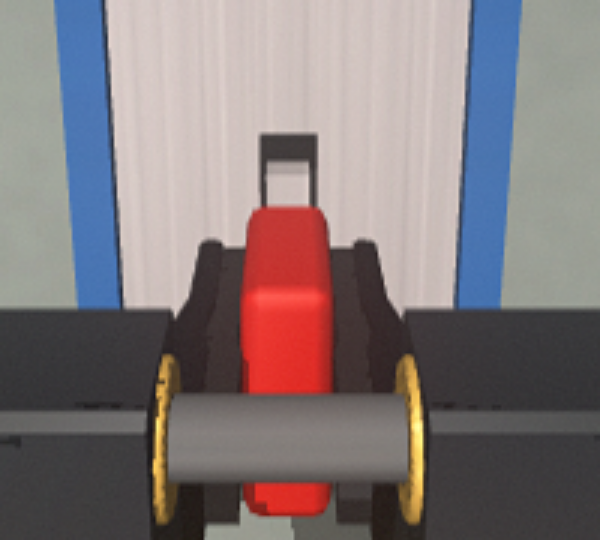

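The crop shows the crossbar end at (290,180), centred across the slot (260–317), and the slot's far edge at row 133. Now I compare them along the slot.

```bash
python3 to.py; python3 - <<'E'
from h import *
z=np.load("w4.npz"); im,d=z["im"],z["d"]; p=z["p"]; C=cam("wrist",dict(ee_pos=p,ee_rot=z["r"])); Rt=Ro.from_rotvec(z["r"]).as_matrix()
g=im.max(2).astype(int); col=g[180:226,253:260].mean(1); print(list(zip(range(180,226),col.astype(int))))
Q=(cloud(C,d)-p)@Rt
for r in range(192,224,2): print(r,Q[r,256].round(4))
for c in (245,247,249,265,267): pass
for r in (200,210): print(r,[(c,int(x)) for c,x in zip(range(243,270),g[r,243:270])])
for u,v in((256,194),(246.5,205),(265.5,205)): print("slot edge tool mm",((plane(C,u,v,.052)-p)@Rt*1e3).round(2))
E
```

```text
t 7.6833 yaw y 6.26 tilt [0.0013 0.0006] underside in base mm [ 1.79 -7.88 64.94]
F base [ 0.4 -0.2 -1.1] torque [-0.05  0.11 -0.01] to slot tool/0.12 [-0.0032 -0.0142 -0.    ] grip 0.013884325316070669 q7 0.03184221890106618
[(180, np.int64(206)), (181, np.int64(205)), (182, np.int64(206)), (183, np.int64(205)), (184, np.int64(206)), (185, np.int64(206)), (186, np.int64(206)), (187, np.int64(206)), (188, np.int64(205)), (189, np.int64(204)), (190, np.int64(205)), (191, np.int64(205)), (192, np.int64(205)), (193, np.int64(211)), (194, np.int64(151)), (195, np.int64(71)), (196, np.int64(64)), (197, np.int64(66)), (198, np.int64(67)), (199, np.int64(67)), (200, np.int64(66)), (201, np.int64(66)), (202, np.int64(62)), (203, np.int64(94)), (204, np.int64(156)), (205, np.int64(176)), (206, np.int64(173)), (207, np.int64(171)), (208, np.int64(194)), (209, np.int64(206)), (210, np.int64(205)), (211, np.int64(204)), (212, np.int64(205)), (213, np.int64(205)), (214, np.int64(205)), (215, np.int64(204)), (216, np.int64(205)), (217, np.int64(206)), (218, np.int64(201)), (219, np.int64(196)), (2
[... 659 characters left out ...]
1), (247, 64), (248, 66), (249, 68), (250, 67), (251, 66), (252, 65), (253, 66), (254, 67), (255, 65), (256, 64), (257, 68), (258, 66), (259, 69), (260, 65), (261, 67), (262, 66), (263, 67), (264, 62), (265, 96), (266, 215), (267, 211), (268, 204), (269, 206)]
210 [(243, 213), (244, 209), (245, 216), (246, 147), (247, 60), (248, 99), (249, 202), (250, 202), (251, 203), (252, 207), (253, 206), (254, 205), (255, 206), (256, 205), (257, 206), (258, 206), (259, 206), (260, 206), (261, 211), (262, 224), (263, 100), (264, 60), (265, 119), (266, 214), (267, 207), (268, 203), (269, 207)]
slot edge tool mm [16.39 -0.67 70.96]
slot edge tool mm [ 8.55 -7.1  70.95]
slot edge tool mm [ 8.54  5.77 70.96]
```

Aligned: the lateral offset is under 0.3 mm and the end gap is 2.1 mm, against 2 mm nominal. I'll go down gently.

```bash
python3 -m jog '{"linear":[[0,0,0.03],[0,0,0.06],[0,0,0.09],[0,0,0.11],[0,0,0.125],[0,0,0.125]],"angular":[[0,0,0],[0,0,0],[0,0,0],[0,0,0],[0,0,0],[0,0,0]],"jaw":[5,5,5,5,5,5]}' >/dev/null;  python3 to.py
```

```text
t 8.1833 yaw y 6.24 tilt [-0.0008 -0.0002] underside in base mm [ 0.72 -7.83 48.79]
F base [-0.1  0.4 -0.6] torque [-0.07  0.04  0.02] to slot tool/0.12 [-0.0036 -0.0053  0.    ] grip 0.013761639775260149 q7 0.044374526476719724
```

```bash
python3 -m jog '{"linear":[[0,0,0.02],[0,0,0.04],[0,0,0.06],[0,0,0.08],[0,0,0.08]],"angular":[[0,0,0],[0,0,0],[0,0,0],[0,0,0],[0,0,0]],"jaw":[5,5,5,5,5]}' >/dev/null;  python3 to.py
```

```text
t 8.6 yaw y 6.23 tilt [0.0001 0.0002] underside in base mm [ 1.2  -7.74 39.56]
F base [-0.6  0.2  2.9] torque [-0.07  0.24  0.05] to slot tool/0.12 [-0.0044 -0.0093 -0.    ] grip 0.013787769614702261 q7 0.05277017390335768
```

```bash
python3 -m jog '{"linear":[[0,0,0.02],[0,0,0.04],[0,0,0.06],[0,0,0.08],[0,0,0.09],[0,0,0.09]],"angular":[[0,0,0],[0,0,0],[0,0,0],[0,0,0],[0,0,0],[0,0,0]],"jaw":[5,5,5,5,5,5]}' >/dev/null;  python3 to.py
```

```text
t 9.1 yaw y 6.22 tilt [0.0002 0.0005] underside in base mm [ 1.31 -7.76 29.33]
F base [-2.3 -0.2  9.3] torque [-0.16  0.62  0.  ] to slot tool/0.12 [-0.0042 -0.0102 -0.    ] grip 0.013801534776788254 q7 0.06232231958645066
```

```bash
python3 -m jog '{"linear":[[0,0,0],[0,0,0],[0,0,0],[0,0,0],[0,0,0],[0,0,0],[0,0,0],[0,0,0],[0,0,0]],"angular":[[0,0,0.014],[0,0,0.028],[0,0,0.042],[0,0,0.056],[0,0,0.07],[0,0,0.084],[0,0,0.098],[0,0,0.112],[0,0,0.125]],"jaw":[5,5,5,5,5,5,5,5,5]}' >/dev/null;  python3 to.py
```

```text
t 9.85 yaw y -39.01 tilt [0.004 0.001] underside in base mm [ 3.41 -7.88 30.05]
F base [ 0.1 -0.   9.1] torque [-0.11  0.09  0.05] to slot tool/0.12 [-0.022  -0.0172 -0.0001] grip 0.013795507187102115 q7 -0.5755473092752753
```

```bash
python3 -m jog '{"linear":[[0,0,0.005],[0,0,0.005],[0,0,0.005],[0,0,0.005],[0,0,0.005],[0,0,0.005],[0,0,0.005],[0,0,0.005],[0,0,0.005],[0,0,0.005],[0,0,0.005]],"angular":[[0,0,0.014],[0,0,0.028],[0,0,0.042],[0,0,0.056],[0,0,0.07],[0,0,0.084],[0,0,0.098],[0,0,0.112],[0,0,0.1245],[0,0,0.1245],[0,0,0.1245]],"jaw":[5,5,5,5,5,5,5,5,5,5,5]}' >/dev/null;  python3 to.py
```

```text
t 10.7667 yaw y -83.6 tilt [0.0038 0.0003] underside in base mm [ 3.5  -8.35 29.35]
F base [ 0.1 -0.   9.8] torque [-0.13  0.18 -0.03] to slot tool/0.12 [-0.0285 -0.0007 -0.0001] grip 0.01373682139959158 q7 -1.1919984826959555
```

```bash
python3 -m jog '{"linear":[[-0.006,-0.003,-0.01],[-0.008,-0.003,-0.02],[-0.008,-0.003,-0.03],[-0.008,-0.003,-0.04],[-0.008,-0.003,-0.05],[-0.008,-0.003,-0.052],[-0.008,-0.003,-0.052]],"angular":[[0,0,0],[0,0,0],[0,0,0],[0,0,0],[0,0,0],[0,0,0],[0,0,0]],"jaw":[5,5,5,5,5,5,5]}' >/dev/null;  python3 to.py
```

```text
t 11.35 yaw y -83.6 tilt [0.0059 0.0001] underside in base mm [ 3.42 -8.3  35.65]
F base [ 2.5 -1.7  6. ] torque [-0.15 -0.32 -0.01] to slot tool/0.12 [-0.0278 -0.0003 -0.0002] grip 0.01410287644623091 q7 -1.201093552656349
```

```bash
python3 -m jog '{"linear":[[0.008,0.002,-0.002],[0.008,0.002,-0.002],[0.008,0.002,-0.002]],"angular":[[0,0,0],[0,0,0],[0,0,0]],"jaw":[5,5,5]}' >/dev/null;  python3 to.py
python3 - <<'E'
from h import *
im,d=get_image("wrist"); cv2.imwrite("pics/w5.png",cv2.resize(im[100:330,130:390],(780,690))[:600,...,::-1])
E
```

```text
t 11.6 yaw y -83.6 tilt [0.0039 0.0002] underside in base mm [ 3.46 -8.33 35.52]
F base [ 1.1 -0.4  5.5] torque [-0.09 -0.05 -0.07] to slot tool/0.12 [-0.0281 -0.0005 -0.0001] grip 0.013569337483245812 q7 -1.2008598333845792
```

View pics/w5.png

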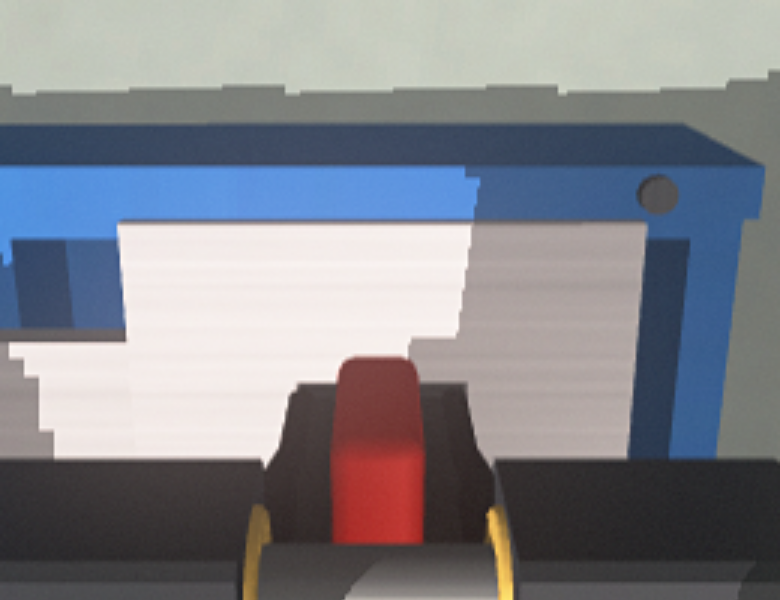

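The view shows the grip turned across the slot, with the foot flat and nothing in the fingers' way. Release, then rise.

```bash
python3 -m jog '{"linear":[[0,0,0],[0,0,0],[0,0,0],[0,0,0],[0,0,0]],"angular":[[0,0,0],[0,0,0],[0,0,0],[0,0,0],[0,0,0]],"jaw":[30,30,30,30,30]}' ; python3 to.py
python3 -m jog '{"linear":[[0,0,-0.05],[0,0,-0.15],[0,0,-0.35],[0,0,-0.6],[0,0,-0.9],[0,0,-1],[0,0,-1]],"angular":[[0,0,0],[0,0,0],[0,0,0],[0,0,0],[0,0,0],[0,0,0],[0,0,0]],"jaw":[30,30,30,30,30,30,30]}'
python3 - <<'E'
from m import *
s=sense(); im,d=get_image("wrist"); C=cam("wrist",s); P=cloud(C,d)
m=blob(im,(150,80,370,260),"red"); q=P[m]; zt=np.percentile(q[:,2],70); t=q[abs(q[:,2]-zt)<.005]; print("top z",zt,cv2.minAreaRect((t[:,:2]*1000).astype(np.float32)))
im2,_=get_image("scene"); cv2.imwrite("pics/end.png",np.hstack([cv2.resize(im,(400,300)),cv2.resize(im2[150:280,290:470],(400,300))])[...,::-1])
E
```

```text
t: 12.07
ee_pos: [0.518, 0.1224, 0.0929]
ee_rot: [3.137, 0.176, -0.001]
contact_force: [-0.2, -0.6, -0.4]
grip_width: 0.0293
finger_force: 0.0
t 12.0667 yaw y -83.59 tilt [-0.0006 -0.0002] underside in base mm [ 1.1  -8.03 34.42]
F base [-0.3 -0.5 -0.4] torque [ 0.02  0.09 -0.  ] to slot tool/0.12 [-0.0085  0.0019  0.    ] grip 0.02929243516467314 q7 -1.2008534685726684
t: 12.65
ee_pos: [0.5207, 0.1224, 0.2172]
ee_rot: [-3.134, -0.175, -0.011]
contact_force: [0.5, -0.1, 0.0]
grip_width: 0.03
finger_force: 0.0
top z 0.1063203423079385 ((518.6990356445312, 122.24996948242188), (38.03195571899414, 13.156672477722168), 6.023693561553955)
```

View pics/end.png

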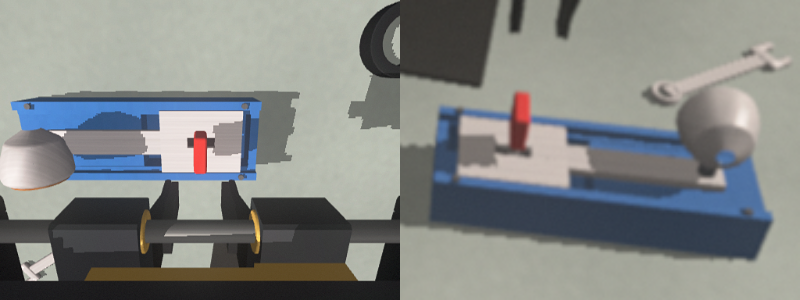

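The pin stands upright at (200,150) in the wrist view, crosswise to the slot. Its grip top is at 106 mm, which matches the locked height (36+52+18), and the gripper is clear.

```bash
python3 -c "
from workcell import hand_in; print(hand_in())"
```

```text
the job is handed in; nothing more can be done
None
```

The job is handed in: the red T-pin locks the lamp bracket to the blue base, turned across the slot and seated at lock height, at 12.7 s and under about 10 N of push; the blue plug and black roll were never touched.

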